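# Add a carrier to the tool rail and hang the large T-key on it

## Task

Put the loose forked tool carrier onto the tool rail: slip its two glides in at the rail's open end and slide it along until it sits right up against the carrier already parked there, without shoving that one along. Let go of it, then take the largest of the three T-handle keys out of the stand and hang it upright in the new carrier's fork, its collar resting on the fork behind the upturned lips. Leave the other two keys in the stand, and the oil can, socket and bracket where they are.

Things in the scene. Friction and masses are not known exactly. Their poses are not given: they have to be found in the camera images.
- carrier_mid (a point): Centre of the fork of the loose steel tool carrier (108 wide, 62 tall, 95 mm deep, 0.28 kg), standing on the bench; 27 mm above its underside. +x points to its glides (rail side), y along the rail, z up. The fork is a shelf on two upright cheeks, 54 tall, from -35 to +38 mm in x, outer faces 40 mm apart in y: grasp here, from above. Back plate 108 wide (y) at x +38 to +43 mm
- carrier_glide (a point): Same carrier, same axes: the point midway between its two white glide discs, in the gap where the rail's lips run; 46.5 mm to +x of carrier_mid and 9 mm above it. Discs: diameter 48, axes along x at y = +/-29 mm, from 3.5 to 12.5 mm to +x of this point, on necks of diameter 16. The gap between discs and back plate is 7 mm (3.5 to either side)
- carrier_seat (a point): Same carrier, same axes: point on top of the fork where the key's collar is to rest, 27 mm above carrier_mid. Slot 16 mm wide (y), open at its -x end, closed 16 mm to +x of this point. At the -x end (31 to 36 mm away) upturned lips beside the slot stand 5 mm above the fork. Let go on the rail, the carrier leans forward about 0.09 rad, this point sinking up to 8 mm
- rail_mouth (a point): Centre of the open (+y) end of the aluminium C-rail (60 tall, 28 deep, 420 mm long, axis 190 mm up, fixed), in the mid plane of its 3 mm lips. y runs out of the open end; -x is the slot side, to the robot; z up. Slot 28 tall; space behind the lips 54 tall, 22 deep. A carrier enters along -y, axes parallel, carrier_glide on this line (up to 3 mm lower is fine). Other end capped
- parked_mid (a point): Same point as carrier_mid, on an identical carrier that is already on the rail with a T-bar socket wrench in its fork; axes as the rail's. It touches the new carrier when the two points are 108 mm apart along the rail (plates 108 mm wide). It sits stiffly: it moves along the rail only if pushed with more than about 20 N
- key_large_grip (a point): Centre of the cross bar of the largest T-key (0.17 kg): red bar 116 long (x), 24 wide (y), 26 mm tall. Under it a hub of diameter 22, then a collar, diameter 31, 12 mm tall, its underside 39 mm below this point; below that a straight steel shaft, diameter 10, 100 mm long. The collar stands on the stand's top plate, the shaft through a 15 mm square hole: lift straight up 100 mm to free it
- key_medium_grip (a point): Centre of the cross bar (88 x 21 x 26 mm) of the medium T-key, otherwise alike, stays in the stand
- key_small_grip (a point): Centre of the cross bar (62 x 18 x 26 mm) of the small T-key, otherwise alike, stays in the stand
- stand: Fixed dark steel stand 226 (y) x 80 (x) mm, 115 mm tall; origin on the bench under its centre. Three holes 78 mm apart along y hold the three T-keys in any order, bars roughly along the stand's x
- oilcan: Red oil can, diameter 66, 100 mm tall, its spout reaching 42 mm from the middle, origin at its foot; to be left alone
- socket: Deep steel socket standing upright, diameter 30, 75 mm tall, origin at its foot; to be left alone
- bracket: Small steel angle bracket 120 x 50 x 30 mm lying on the bench, origin at its foot; to be left alone

How it is judged:
On the way, in this order (a step that is already met when the one before it is completed fails the run):
1. the new carrier is on the rail, right up against the parked one, and let go (y of carrier_mid in the frame of parked_mid between 0.104 and 0.118 m and x of carrier_mid in the frame of parked_mid between -0.01 and 0.01 m and z of carrier_mid in the frame of parked_mid between -0.012 and 0.012 m and angle between the y axis of carrier_mid and the y axis of parked_mid, either way round below 0.12 rad and contact force between the fingers and carrier below 0.1 N), for 0.3 s.
2. the large key hangs upright in the new carrier's fork (y of key_large_grip in the frame of carrier_seat between -0.012 and 0.012 m and x of key_large_grip in the frame of carrier_seat between -0.024 and 0.024 m and z of key_large_grip in the frame of carrier_seat between 0.032 and 0.044 m and angle between key_large_grip's own z axis and vertical below 0.25 rad and contact force between the fingers and key_large below 0.1 N), for 0.3 s.
At the end, for the whole second after the job is handed in: New carrier on the rail, parallel, plate within 10 mm of the parked one's; large key in its fork, collar resting on it, bar 32 to 44 mm above the fork, within 12 mm across and 24 mm along the slot of the seat, within 0.25 rad of upright; all at rest; the other keys still in the stand (y of carrier_mid in the frame of parked_mid between 0.104 and 0.118 m and x of carrier_mid in the frame of parked_mid between -0.01 and 0.01 m and z of carrier_mid in the frame of parked_mid between -0.012 and 0.012 m and angle between the y axis of carrier_mid and the y axis of parked_mid, either way round below 0.12 rad and y of key_large_grip in the frame of carrier_seat between -0.012 and 0.012 m and x of key_large_grip in the frame of carrier_seat between -0.024 and 0.024 m and z of key_large_grip in the frame of carrier_seat between 0.032 and 0.044 m and angle between key_large_grip's own z axis and vertical below 0.25 rad and distance of each of key_medium_grip, key_small_grip from where it was at the start of the episode below 0.025 m and linear speed of each of key_large, carrier below 0.03 m/s); the robot touches nothing.
It fails at once if the parked carrier is shoved more than 15 mm along the rail (distance of parked_mid from where it was at the start of the episode above 0.015 m).
It fails at once if another key is pulled from the stand (moved more than 40 mm) (distance of any of key_medium_grip, key_small_grip from where it was at the start of the episode above 0.04 m).
It fails at once if the oil can, socket or bracket is pushed more than 30 mm (distance of any of oilcan, socket, bracket from where it was at the start of the episode above 0.03 m).
It also fails if it takes over 72 s, if anything falls off the work surface, if the arm or the gripper's body presses on something with over 40 N, if the wrist force passes 120 N, or if a joint passes its speed limit or range.

## Robot

A 6-joint arm with a two-finger parallel gripper is mounted at the origin on the work surface. World frame = base frame: x ahead of the robot, y to its left, z up, the work surface at z = 0. Lengths are in m, angles in rad, forces in N, time in s.
With the tool pointing down it reaches from about 0.35 to 0.95 m from the base axis. Payload 17.4 kg.
Tool frame: the origin (TCP) lies on the front face of the gripper's body, between the roots of the fingers; the fingertips stand 84 mm ahead of it and the grasp point (between the pads) lies 65 mm ahead of it; z points along the fingers, y is the line along which they close (so a half turn about z gives the same grasp; the last joint's range is limited). The gripper opens to 93 mm and grips with 3 to 60 N. Pads are 15 mm wide; open, the fingers measure 128 mm over their backs; the gripper's body (75 mm by 188 mm) begins 65 mm behind the grasp point.
Start: joints at [1.221, 0.116, 1.442, -0, 1.584, -0.038], TCP at [0.207, 0.642, 0.303] pointing down, gripper open.
Joint ranges: [-2.83, 2.83], [-0.83, 2.19], [0.07, 2.5], [-1.14, 4.28], [0.01, 3], [-2.97, 2.97]. Speed limits (rad/s): [1.89, 1.89, 2.22, 3.14, 3.14, 3.14].

## Interface

Orientations are given as a unit quaternion [w, x, y, z].
In Python, from rig import * gives the robot as it stands. The module is installed in compiled form; this text tells all that it offers.
- The arm moves only by the tool send_rows, never from a script. Its argument "series" is a list of rows, each an object of numbers: "tx", "ty", "tz": the shift along the world's x, y, z in cm; "turn": the turn about the world's z in units of 6 degrees (1.0 is 6 degrees); "grip": the opening, from 0 (shut) to 1 (fully open). In form: [{"tx": .., "ty": .., "tz": .., "turn": .., "grip": ..}, ...]. A call has 1 to 20 rows; each row is the pose to reach, as a shift and turn from the pose commanded when the call began; what a row does not reach only later rows make up. A row lasts 1/12 s, in which the tool goes at most 41.7 mm and 7.16 degrees, less where a joint would pass 70% of its speed; a pose out of reach is approached as far as the arm can. A call with a gripper value outside its range is refused whole. The fingers move at their own pace and stop on an object; "newtons" is the grip in N (left out, the last holds). Time passes only in rows, so rows that repeat a pose let the fingers close. It gives the time, the measured TCP pose, the force, the opening and the grip force at its end, in the units of the state.
- get_obs(): the state, without advancing time (a new reading comes with each control period).
- grab_frame(name): name is "side" or "top" or "wrist"; returns a dict with "color" (480x640x3 uint8, red, green, blue), "z_map" (480x640 float32, m along the optical axis (not along the pixel's ray), 0 where there is no reading), "fx", "fy", "cx", "cy" (pixels), "extrinsics" (4x4, takes a point from world to camera coordinates); the wrist camera has in their place "tool_from_camera" (4x4, takes a point from camera to tool coordinates, whose origin is the TCP and whose axes are the flange's). Camera axes: x right, y down, z forward; pixel columns grow to the right and rows downward; lengths in m; the calibration is good to about 2 mm. The wrist camera is an equidistant fisheye: a pixel r from the principal point sees the ray r / f radians off the axis. A picture is of the moment at which its call begins: read the wrist's pose just before it.
- job_done(): hands the job in; it is judged then, once.
Trained networks look in the newest picture that a camera, given by its name, has taken for a name from the list of things; names that differ only in an ending like _2 or _b are one class to them, and where a whole thing is asked for, a point or a joint stands for the part that bears it (a point fixed in the world has none). Each returns a list of dicts, best first, with "score" (0 to 1); they miss things now and then, are a little off and sometimes report something else, mostly with a low value. They report only what shows in the picture. A call takes as long as a camera call.
- recognise(query, camera): "rect" ([left, top, width, height] in pixels, round what is visible of it).
- outline_of(query, camera): "pixels" (480x640 bool, what is visible of it) and "rect" ([left, top, width, height] in pixels, round what is visible of it).
The state is a dict: "time_s": time; "q": joint angles; "qd": joint speeds; "effort": joint torques, N m; "eef_pos": TCP position; "orientation": TCP orientation; "wrist_force": force on the tool from outside, world axes, zero at the start; "wrist_torque": the same for the moment, N m; "finger_gap": finger opening in m; "grip_force": force on a finger pad.
Only numpy, scipy, OpenCV 4.12 (cv2) and the standard library are available. Lean on these libraries where they do the work, as an engineer would, in place of code of your own. Each camera call takes 0.05 s, during which the arm holds its last target. There are 200 camera calls.

## Working session

There is one attempt and no reset: what is moved stays moved. The work goes in short steps, Python scripts to look and compute and a tool call to move; the robot and the scene stay as the last step left them, time stands still between calls to the robot, and variables do not carry over. Pictures are saved under pics/ and viewed, at most 10 in all, crops included, and the job is handed in when it is done.

Besides the shell and the picture viewer there is one more tool, called after "Request:" by a JSON object that holds its "name" and its "arguments". send_rows: Moves the arm, as the interface text tells. Its arguments: {"type":"object","properties":{"series":{"type":"array"},"newtons":{"type":"number"}},"required":["series"]}

```bash
mkdir -p pics
cat > h.py <<'E'
from rig import *
import numpy as np, cv2
def pts(f):
    z=f["z_map"]; v,u=np.mgrid[:480,:640]
    P=np.stack([(u-f["cx"])/f["fx"]*z,(v-f["cy"])/f["fy"]*z,z],-1)
    E=np.linalg.inv(f["extrinsics"]); return P@E[:3,:3].T+E[:3,3]
def save(f,n): cv2.imwrite("pics/"+n,f["color"][...,::-1])
E
python3 - <<'E'
from h import *
np.set_printoptions(precision=4,suppress=True)
s=get_obs();print(s["eef_pos"],s["orientation"],s["time_s"])
fs=[]
for c in("top","side"):
    f=grab_frame(c);fs.append(f["color"][...,::-1]);P=pts(f);np.savez(c+".npz",P=P,z=f["z_map"],E=f["extrinsics"],k=[f["fx"],f["fy"],f["cx"],f["cy"]],col=f["color"])
    print(c,f["fx"],np.linalg.inv(f["extrinsics"])[:3,2:4].T)
    for q in("carrier_mid","parked_mid","key_large_grip","key_medium_grip","key_small_grip","stand","oilcan","socket","bracket"):
        for o in outline_of(q,c)[:2]:
            m=o["pixels"]&(f["z_map"]>0);p=P[m]
            if len(p): print(q,round(o["score"],2),o["rect"],np.percentile(p,[2,50,98],axis=0).ravel())
    cv2.imwrite(f"pics/{c}0.png",fs[-1])
E
```

```text
[0.2071 0.6423 0.302 ] [-0.0001  0.1553  0.9879 -0.0005] 0.0
top 492.7279370728616 [[ 0.0616 -0.0125 -0.998 ]
 [ 0.4689 -0.0642  1.1775]]
carrier_mid 0.76 [368.8, 263.6, 45.6, 48.3] [ 0.3598 -0.2921 -0.0022  0.4208 -0.2567  0.052   0.4597 -0.205   0.0629]
parked_mid 0.71 [351.2, 138.3, 53.5, 66.9] [ 0.5931 -0.2434  0.1519  0.659  -0.1911  0.207   0.6962 -0.1498  0.2356]
key_large_grip 0.8 [175.6, 251.5, 26.0, 56.5] [ 0.374   0.1711 -0.      0.4293  0.1921  0.1641  0.4844  0.2298  0.1688]
key_medium_grip 0.65 [137.8, 252.6, 26.0, 37.9] [0.4042 0.2545 0.1112 0.4464 0.2658 0.1637 0.4876 0.2848 0.1683]
key_small_grip 0.67 [213.1, 267.6, 22.7, 32.9] [0.3889 0.1036 0.1134 0.4171 0.1136 0.164  0.4451 0.1278 0.1685]
key_small_grip 0.27 [370.0, 264.5, 43.8, 45.3] [ 0.3606 -0.2961 -0.0019  0.421  -0.2559  0.0523  0.4593 -0.206   0.0629]
stand 0.91 [136.8, 250.9, 115.8, 53.9] [0.3776 0.0788 0.001  0.4299 0.1678 0.1133 0.4817 0.3024 0.1185]
oilcan 0.76 [258.4, 247.2, 35.1, 29.6] [ 0.4384 -0.0105  0.0467  0.4659  0.0189  0.0586  0.4951  0.051   0.0951]
oilcan 0.42 [137.2, 247.5, 117.1, 57.9] [0.3
[... 784 characters left out ...]
4151 0.1278 0.1551 0.4451 0.1339 0.1681]
stand 0.79 [348.5, 286.2, 74.4, 162.3] [0.3829 0.098  0.0034 0.4457 0.3035 0.0918 0.4886 0.3151 0.1167]
stand 0.43 [359.6, 220.8, 52.1, 37.3] [ 0.3558 -0.2878  0.0037  0.4105 -0.2451  0.0428  0.4602 -0.197   0.0619]
oilcan 0.89 [344.2, 284.0, 28.7, 44.9] [0.4522 0.0173 0.0045 0.4787 0.0377 0.0549 0.4959 0.059  0.0988]
socket 0.61 [305.2, 269.1, 16.8, 40.1] [ 0.5456 -0.0357  0.0033  0.5586 -0.015   0.0469  0.5728 -0.0096  0.0761]
socket 0.36 [364.9, 219.7, 44.6, 39.3] [ 0.356  -0.2907  0.0021  0.4111 -0.2451  0.0423  0.4606 -0.1971  0.0619]
bracket 0.76 [328.2, 202.7, 26.7, 22.9] [ 0.4873 -0.4778  0.0006  0.5147 -0.3967  0.005   0.5431 -0.3573  0.0296]
```

Run:
```python
import cv2,numpy as np
t=cv2.imread("pics/top0.png");s=cv2.imread("pics/side0.png")
a=cv2.resize(t[90:320,120:520],(800,460));cv2.imwrite("pics/a.png",a)
b=cv2.resize(s[120:345,200:500],(800,600));cv2.imwrite("pics/b.png",b)
```

```text
(no output)
```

View pics/a.png

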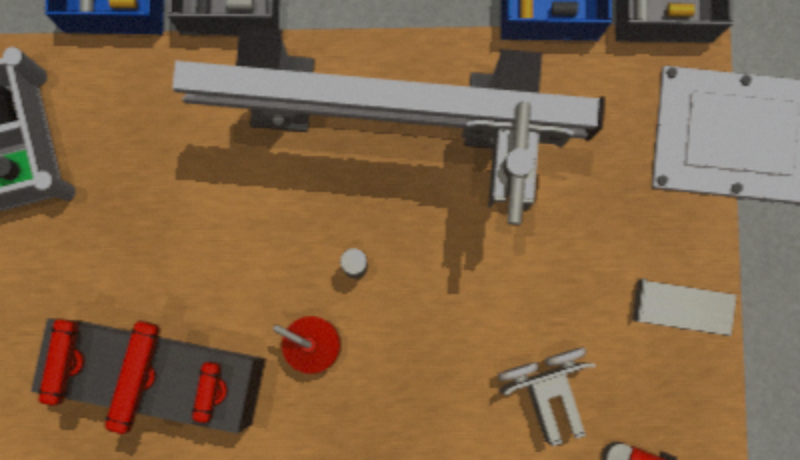

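View pics/b.png

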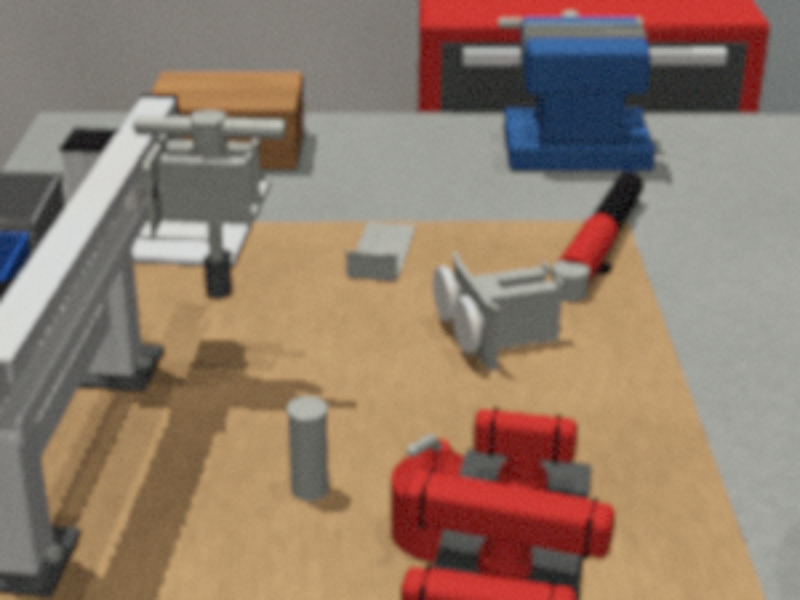

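Run:
```python
import numpy as np,cv2
np.set_printoptions(precision=4,suppress=True)
def rect(p,n):
    c,wh,a=cv2.minAreaRect((p[:,:2]*1000).astype(np.float32)); print(n,len(p),'c',np.array(c),'wh',np.array(wh),'a',round(a,2),'zmed',np.median(p[:,2]))
for c in("top","side"):
    P=np.load(c+".npz")["P"].reshape(-1,3)
    box=lambda x0,x1,y0,y1,z0,z1:P[(P[:,0]>x0)&(P[:,0]<x1)&(P[:,1]>y0)&(P[:,1]<y1)&(P[:,2]>z0)&(P[:,2]<z1)]
    print(c)
    r=box(.6,.8,-.4,.5,.213,.226); 
    # robust top face
    k=np.polyfit(r[:,1],r[:,0],1)
    for _ in range(5):
        d=r[:,0]-np.polyval(k,r[:,1]);r=r[abs(d)<.018];k=np.polyfit(r[:,1],r[:,0],1)
    rect(r,"rail"); print('slope deg',np.degrees(np.arctan(k[0])),'yminmax',np.percentile(r[:,1],[.5,99.5]))
    # edges of rail at y bins
    for y in(-.1,0,.1,.2,.3):
        q=r[abs(r[:,1]-y)<.03]; q0=q[:,0]-k[0]*(q[:,1]-y); print(y,np.percentile(q0,[2,98]),end=' ')
    print()
    q=box(.34,.5,-.31,-.18,.046,.058);rect(q,"carrier fork top")
    q=box(.34,.5,-.31,-.18,.015,.07);rect(q,"carrier all")
    q=box(.57,.69,-.27,-.13,.190,.212);rect(q,"parked fork")
    for n,(y0,y1) in dict(M=(.24,.31),L=(.16,.24),S=(.09,.14)).items():
        q=box(.36,.5,y0,y1,.155,.175);rect(q,"key"+n)
    q=box(.3,.95,.3,.65,.03,.5); print('near mouth max z',[ (a,b,round(float(s[:,2].max()),3)) for a in(.5,.6,.7) for b in(.38,.45,.52) for s in [q[(abs(q[:,0]-a)<.05)&(abs(q[:,1]-b)<.035)]] if len(s)])
```

```text
top
rail 2874 c [717.8911 -66.9644] wh [425.4718  31.5615] a 85.61 zmed 0.21857215060302682
slope deg 4.287661095404108 yminmax [-0.2772  0.143 ]
-0.1 [0.7    0.7253] 0 [0.7078 0.7328] 0.1 [0.7153 0.7437] Traceback (most recent call last):
  File "<stdin>", line 17, in <module>
    return _quantile_unchecked(
        a, q, axis, out, overwrite_input, method, keepdims, weights)
    return _ureduce(a,
                    func=_quantile_ureduce_func,
    ...<5 lines>...
                    overwrite_input=overwrite_input,
                    method=method)
    r = func(a, **kwargs)
    result = _quantile(arr,
                       quantiles=q,
    ...<2 lines>...
                       out=out,
                       weights=wgt)
    slices_having_nans = np.isnan(arr[-1, ...])
                                  ~~~^^^^^^^^^
IndexError: index -1 is out of bounds for axis 0 with size 0
```

```bash
cat > fit.py <<'E'
import numpy as np,cv2
np.set_printoptions(precision=4,suppress=True)
def rect(p,n):
    if len(p)<9: return print(n,len(p))
    c,wh,a=cv2.minAreaRect((p[:,:2]*1000).astype(np.float32)); print(n,len(p),'c',np.array(c),'wh',np.array(wh),'a',round(a,2),'zmed',np.median(p[:,2]))
def boxer(P):
    P=P.reshape(-1,3)
    return lambda x0,x1,y0,y1,z0,z1:P[(P[:,0]>x0)&(P[:,0]<x1)&(P[:,1]>y0)&(P[:,1]<y1)&(P[:,2]>z0)&(P[:,2]<z1)]
def rail(box):
    r=box(.6,.8,-.4,.25,.213,.228); k=np.polyfit(r[:,1],r[:,0],1)
    for _ in range(5):
        d=r[:,0]-np.polyval(k,r[:,1]);r=r[abs(d)<.018];k=np.polyfit(r[:,1],r[:,0],1)
    rect(r,"rail"); print('slope deg',np.degrees(np.arctan(k[0])),'y',np.percentile(r[:,1],[.5,99.5]),'z',np.median(r[:,2]))
    for y in(-.1,0,.1):
        q=r[abs(r[:,1]-y)<.03]
        if len(q): print(y,np.percentile(q[:,0]-k[0]*(q[:,1]-y),[2,98]),end=' ')
    print()
E
python3 - <<'E'
from fit import *
for c in("top","side"):
    P=np.load(c+".npz")["P"];box=boxer(P)
    print(c);rail(box)
    q=box(.34,.5,-.31,-.18,.046,.058);rect(q,"carrier fork top")
    q=box(.34,.5,-.31,-.18,.015,.07);rect(q,"carrier all")
    q=box(.57,.69,-.27,-.13,.190,.212);rect(q,"parked fork")
    for n,(y0,y1) in dict(M=(.24,.31),L=(.16,.24),S=(.09,.14)).items():
        q=box(.36,.5,y0,y1,.155,.175);rect(q,"key"+n)
    print('max z', [(a,b,round(float(s[:,2].max()),3)) for a in(.55,.65,.75) for b in(.2,.27,.34,.41) for s in [box(a-.05,a+.05,b-.035,b+.035,-.1,.6)] if len(s)])
E
```

```text
top
rail 2917 c [717.6255 -66.9429] wh [425.4555  32.1341] a 85.5 zmed 0.21857700521248746
slope deg 4.398099016530389 y [-0.2772  0.143 ] z 0.21857700521248746
-0.1 [0.6997 0.7253] 0 [0.7077 0.7328] 0.1 [0.7154 0.7437] 
carrier fork top 548 c [ 404.83  -259.464] wh [ 95.0354 103.301 ] a 18.08 zmed 0.053300933595183175
carrier all 876 c [ 405.2974 -260.7961] wh [ 95.157 106.696] a 17.97 zmed 0.05314132654406478
parked fork 583 c [ 649.4741 -206.2263] wh [124.8156  80.961 ] a 89.95 zmed 0.20421790772375625
keyM 473 c [445.5245 269.6676] wh [22.4529 87.8861] a 79.16 zmed 0.16468662958088642
keyL 698 c [430.5368 194.0946] wh [ 25.1832 116.6497] a 74.76 zmed 0.16486467729704057
keyS 272 c [416.6749 117.2047] wh [18.6306 60.934 ] a 79.94 zmed 0.1648438107473259
max z [(0.55, 0.2, 0.006), (0.55, 0.27, 0.005), (0.55, 0.34, 0.006), (0.55, 0.41, 0.007), (0.65, 0.2, 0.007), (0.65, 0.27, 0.014), (0.65, 0.34, 0.09), (0.65, 0.41, 0.088), (0.75, 0.2, 0.005), (0.75, 0.27, 0.007), (0.75, 0.34, 0.089), (0.75, 0.41, 0.087)]
side
rail 1553 c [713.4251 -62.8451] wh [429.2882  33.9168] a 83.39 zmed 0.219
[... 230 characters left out ...]
7318530296489
carrier all 1161 c [ 404.4987 -256.1037] wh [ 96.7202 108.6894] a 16.97 zmed 0.04562006041493172
parked fork 557 c [ 647.9554 -202.2484] wh [131.3241  80.3452] a 87.39 zmed 0.20350481756397243
keyM 1015 c [445.0202 274.9002] wh [24.1664 87.6142] a 80.82 zmed 0.16570029641820688
keyL 1192 c [430.9509 198.44  ] wh [ 26.4278 116.69  ] a 74.86 zmed 0.16585012115592837
keyS 430 c [415.5659 121.5262] wh [20.8866 61.2986] a 81.84 zmed 0.16496751166710433
max z [(0.55, 0.2, 0.005), (0.55, 0.27, 0.005), (0.55, 0.34, 0.005), (0.65, 0.2, 0.005), (0.65, 0.27, 0.004), (0.65, 0.34, 0.089), (0.65, 0.41, 0.088), (0.75, 0.2, 0.004), (0.75, 0.27, 0.004), (0.75, 0.34, 0.089), (0.75, 0.41, 0.088)]
```

Request:
{"name": "send_rows", "arguments": {"series": [{"tx":5,"ty":-3,"tz":3,"turn":0,"grip":1},{"tx":12,"ty":-10,"tz":4,"turn":0,"grip":1},{"tx":18,"ty":-18,"tz":4,"turn":1,"grip":1},{"tx":24,"ty":-26,"tz":4,"turn":1,"grip":1},{"tx":26,"ty":-36,"tz":4,"turn":2,"grip":1},{"tx":26,"ty":-48,"tz":4,"turn":3,"grip":1},{"tx":26,"ty":-58,"tz":4,"turn":4,"grip":1},{"tx":24,"ty":-68,"tz":3,"turn":5,"grip":0.8},{"tx":22,"ty":-78,"tz":1,"turn":5.9,"grip":0.8},{"tx":18.7,"ty":-90.4,"tz":-6,"turn":5.9,"grip":0.8},{"tx":18.7,"ty":-90.4,"tz":-6,"turn":5.9,"grip":0.8},{"tx":18.7,"ty":-90.4,"tz":-6,"turn":5.9,"grip":0.8},{"tx":18.7,"ty":-90.4,"tz":-6,"turn":5.9,"grip":0.8},{"tx":18.7,"ty":-90.4,"tz":-6,"turn":5.9,"grip":0.8},{"tx":18.7,"ty":-90.4,"tz":-6,"turn":5.9,"grip":0.8},{"tx":18.7,"ty":-90.4,"tz":-6,"turn":5.9,"grip":0.8},{"tx":18.7,"ty":-90.4,"tz":-6,"turn":5.9,"grip":0.8},{"tx":18.7,"ty":-90.4,"tz":-6,"turn":5.9,"grip":0.8}]}}

```text
time_s: 2.5
eef_pos: [0.3882, -0.0378, 0.2776]
orientation: [0.001, -0.153, 0.988, -0.0]
wrist_force: [1.5, 0.2, 1.0]
finger_gap: 0.0743
grip_force: 0.0
```

Request:
{"name": "send_rows", "arguments": {"series": [{"tx":0.6,"ty":-22.4,"tz":-4,"grip":0.8},{"tx":0.6,"ty":-22.4,"tz":-4,"grip":0.8},{"tx":0.6,"ty":-22.4,"tz":-4,"grip":0.8},{"tx":0.6,"ty":-22.4,"tz":-4,"grip":0.8},{"tx":0.6,"ty":-22.4,"tz":-4,"grip":0.8},{"tx":0.6,"ty":-22.4,"tz":-4,"grip":0.8},{"tx":0.6,"ty":-22.4,"tz":-4,"grip":0.8},{"tx":0.6,"ty":-22.4,"tz":-4,"grip":0.8},{"tx":0.6,"ty":-22.4,"tz":-4,"grip":0.8}]}}

```text
invalid input
```

```bash
cat >> h.py <<'E'
from scipy.spatial.transform import Rotation as Ro
def wpts(s,f):
    z=f["z_map"]; v,u=np.mgrid[:480,:640]
    a=(u-f["cx"])/f["fx"];b=(v-f["cy"])/f["fy"];r=np.hypot(a,b)+1e-9
    t=np.tan(np.minimum(r,1.5));P=np.stack([a/r*t*z,b/r*t*z,z],-1)
    T=f["tool_from_camera"];P=P@T[:3,:3].T+T[:3,3]
    q=s["orientation"];R=Ro.from_quat([q[1],q[2],q[3],q[0]]).as_matrix()
    P=P@R.T+np.array(s["eef_pos"]);P[z<=0]=np.nan;return P
E
python3 - <<'E'
from h import *; from fit import *
s=get_obs();f=grab_frame("wrist");save(f,"w1.png");print(s["eef_pos"],s["time_s"],f["tool_from_camera"])
P=wpts(s,f);b=boxer(P);np.save("w1.npy",P)
rect(b(.34,.5,-.33,-.18,.046,.058),"fork+");rect(b(.34,.5,-.33,-.18,.03,.07),"all")
p=b(.34,.5,-.33,-.18,-.02,.08);print(np.percentile(p[:,2],[2,20,50,80,98]))
E
```

```text
[ 0.3882 -0.0378  0.2776] 2.5 [[-0.0002 -0.9644 -0.2645  0.0733]
 [ 1.     -0.     -0.0005 -0.0009]
 [ 0.0005 -0.2645  0.9644 -0.081 ]
 [ 0.      0.      0.      1.    ]]
fork+ 2955 c [ 406.0151 -258.8606] wh [ 94.7577 107.2   ] a 18.09 zmed 0.053033819529062415
all 5082 c [ 406.2219 -259.1412] wh [ 94.9395 108.1766] a 18.17 zmed 0.05258594174844983
[-0.0015 -0.0004  0.0007  0.0487  0.0605]
```

View pics/w1.png

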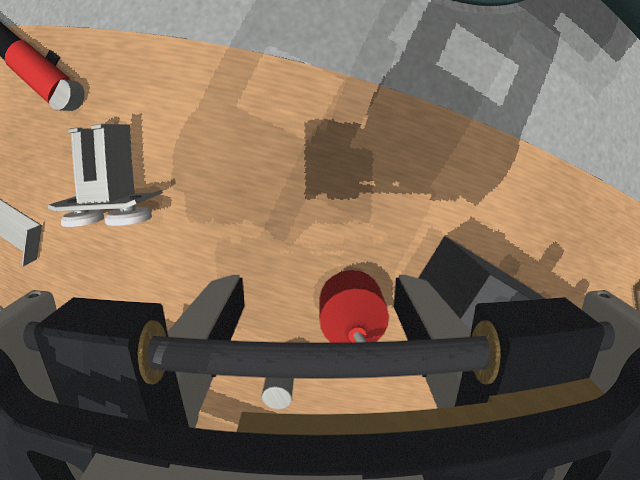

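Request:
{"name": "send_rows", "arguments": {"series": [{"tx":0.7,"ty":-22.5,"tz":-4,"turn":0.1,"grip":0.8},{"tx":0.7,"ty":-22.5,"tz":-4,"turn":0.1,"grip":0.8},{"tx":0.7,"ty":-22.5,"tz":-4,"turn":0.1,"grip":0.8},{"tx":0.7,"ty":-22.5,"tz":-4,"turn":0.1,"grip":0.8},{"tx":0.7,"ty":-22.5,"tz":-4,"turn":0.1,"grip":0.8},{"tx":0.7,"ty":-22.5,"tz":-4,"turn":0.1,"grip":0.8},{"tx":0.7,"ty":-22.5,"tz":-4,"turn":0.1,"grip":0.8},{"tx":0.7,"ty":-22.5,"tz":-4,"turn":0.1,"grip":0.8},{"tx":0.7,"ty":-22.5,"tz":-4,"turn":0.1,"grip":0.8}]}}

```text
time_s: 3.3
eef_pos: [0.396, -0.2604, 0.2377]
orientation: [0.0, -0.158, 0.988, 0.0]
wrist_force: [0.0, 0.4, 0.1]
finger_gap: 0.0745
grip_force: 0.0
```

Run:
```python
from h import *; from fit import *
s=get_obs();f=grab_frame("wrist");save(f,"w2.png");print(s["eef_pos"],s["time_s"],s["orientation"])
P=wpts(s,f);b=boxer(P)
rect(b(.34,.5,-.33,-.18,.046,.058),"fork+");rect(b(.34,.5,-.33,-.18,.03,.07),"all")
```

```text
[ 0.396  -0.2604  0.2377] 3.3 [ 0.0001 -0.1576  0.9875  0.0001]
fork+ 5435 c [ 406.677  -259.8389] wh [ 95.6949 105.7678] a 18.21 zmed 0.05314726442458631
all 7621 c [ 406.6453 -259.7426] wh [ 95.6949 107.2256] a 18.21 zmed 0.053240720986016093
```

Request:
{"name": "send_rows", "arguments": {"series": [{"tx":0,"ty":-0.3,"tz":-4,"turn":0,"grip":0.8},{"tx":0,"ty":-0.3,"tz":-8,"turn":0,"grip":0.8},{"tx":0,"ty":-0.3,"tz":-11,"turn":0,"grip":0.8},{"tx":0,"ty":-0.3,"tz":-13,"turn":0,"grip":0.8},{"tx":0,"ty":-0.3,"tz":-14.3,"turn":0,"grip":0.8},{"tx":0,"ty":-0.3,"tz":-14.3,"turn":0,"grip":0.8},{"tx":0,"ty":-0.3,"tz":-14.3,"turn":0,"grip":0.3},{"tx":0,"ty":-0.3,"tz":-14.3,"turn":0,"grip":0.3},{"tx":0,"ty":-0.3,"tz":-14.3,"turn":0,"grip":0.3},{"tx":0,"ty":-0.3,"tz":-14.3,"turn":0,"grip":0.3},{"tx":0,"ty":-0.3,"tz":-14.3,"turn":0,"grip":0.3},{"tx":0,"ty":-0.3,"tz":-14.3,"turn":0,"grip":0.3},{"tx":0,"ty":-0.3,"tz":-14.3,"turn":0,"grip":0.3}], "newtons": 40}}

```text
time_s: 4.43
eef_pos: [0.3961, -0.2639, 0.095]
orientation: [0.0, -0.158, 0.988, -0.0]
wrist_force: [-1.8, 3.2, 6.3]
finger_gap: 0.0398
grip_force: 39.9
```

Request:
{"name": "send_rows", "arguments": {"series": [{"tx":0,"ty":0,"tz":4,"turn":0,"grip":0.3},{"tx":0,"ty":0,"tz":8,"turn":0,"grip":0.3},{"tx":1,"ty":3,"tz":12,"turn":-0.5,"grip":0.3},{"tx":2,"ty":6,"tz":15,"turn":-1,"grip":0.3},{"tx":3,"ty":9,"tz":17,"turn":-1.5,"grip":0.3},{"tx":5,"ty":13,"tz":18,"turn":-2,"grip":0.3},{"tx":7,"ty":17,"tz":18,"turn":-2.5,"grip":0.3},{"tx":8,"ty":21,"tz":18,"turn":-3,"grip":0.3},{"tx":10,"ty":25,"tz":18,"turn":-3.5,"grip":0.3},{"tx":12,"ty":29,"tz":18,"turn":-3.8,"grip":0.3},{"tx":14,"ty":33,"tz":18,"turn":-3.8,"grip":0.3},{"tx":15,"ty":37,"tz":18,"turn":-3.8,"grip":0.3},{"tx":16,"ty":41,"tz":18,"turn":-3.8,"grip":0.3},{"tx":18,"ty":45,"tz":18,"turn":-3.8,"grip":0.3},{"tx":20,"ty":49,"tz":18,"turn":-3.8,"grip":0.3},{"tx":20.4,"ty":52.4,"tz":17,"turn":-3.8,"grip":0.3},{"tx":20.4,"ty":52.4,"tz":17,"turn":-3.8,"grip":0.3},{"tx":20.4,"ty":52.4,"tz":17,"turn":-3.8,"grip":0.3},{"tx":20.4,"ty":52.4,"tz":17,"turn":-3.8,"grip":0.3}]}}

```text
time_s: 6.02
eef_pos: [0.5998, 0.2609, 0.2633]
orientation: [-0.001, 0.04, 0.999, -0.0]
wrist_force: [-0.7, -0.4, -2.3]
finger_gap: 0.0398
grip_force: 39.9
```

Run:
```python
from h import *; from fit import *
s=get_obs();f=grab_frame("wrist");save(f,"w3.png");print(s["eef_pos"],s["time_s"],s["orientation"],s["wrist_force"])
P=wpts(s,f);b=boxer(P);np.save("w3.npy",P)
print("wrist");rail(b)
rect(b(.5,.7,.15,.37,.215,.25),"carrier")
for c in("top","side"):
    f=grab_frame(c);P=pts(f);b=boxer(P);print(c);rail(b);rect(b(.5,.7,.15,.37,.18,.25),"carrier");np.save(c+"3.npy",P)
```

```text
[0.5998 0.2609 0.2633] 6.0167 [-0.0009  0.0399  0.9992 -0.0005] [-0.7476 -0.3954 -2.2987]
wrist
rail 1329 c [627.1721 239.6012] wh [21.8383 20.4161] a 85.6 zmed 0.2211784040121117
slope deg -24.55971028025185 y [0.2283 0.2499] z 0.2211784040121117

carrier 12962 c [601.1991 259.9355] wh [69.7272 75.2108] a 86.1 zmed 0.2214536435638021
top
rail 2954 c [716.0472 -67.4839] wh [426.3501  32.8671] a 86.52 zmed 0.21849200337108698
slope deg 3.6746356032950787 y [-0.2767  0.1432] z 0.21849200337108698
-0.1 [0.6984 0.7256] 0 [0.7053 0.7331] 0.1 [0.7131 0.7409] 
carrier 183 c [611.4067 234.4363] wh [61.2936 90.4505] a 86.03 zmed 0.21925703824804355
side
rail 808 c [726.4095  50.3216] wh [198.6493  31.702 ] a 82.99 zmed 0.21995729303501318
slope deg 4.678310357604713 y [-0.0448  0.148 ] z 0.21995729303501318
0 [0.7053 0.7321] 0.1 [0.7172 0.7455] 
carrier 2176 c [609.3388 279.3125] wh [118.1572  46.9784] a 26.25 zmed 0.20589384633265387
```

View pics/w3.png

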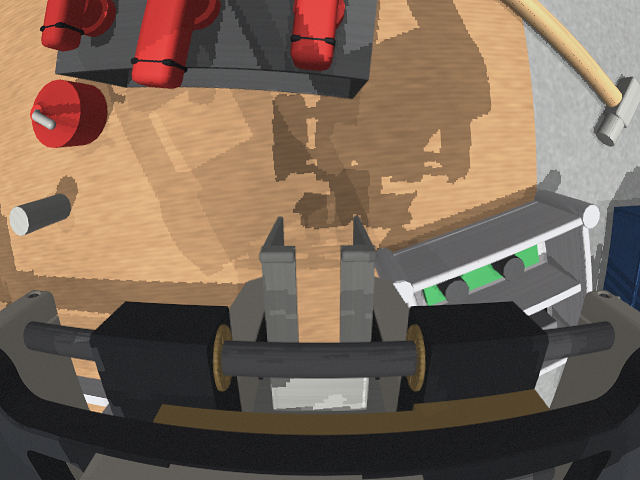

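Run:
```python
from fit import *
th=np.radians(-4.4); X=np.array([np.cos(th),np.sin(th)]);Y=np.array([-np.sin(th),np.cos(th)])
M=np.array([.5998,.2609])
def hist(v,lo,hi,st):
    h,e=np.histogram(v,np.arange(lo,hi,st)); return ' '.join(f"{a*1000:.0f}:{n}" for a,n in zip(e,h) if n)
P=np.load("w3.npy").reshape(-1,3);l=(P[:,:2]-M);lx,ly=l@X,l@Y
m=(P[:,2]>.212)&(P[:,2]<.228)&(abs(ly)<.019)&(abs(lx)<.1)
print("wrist fork lx",hist(lx[m],-.06,.06,.001));
for c in("top","side"):
    P=np.load(c+"3.npy").reshape(-1,3);l=(P[:,:2]-M);lx,ly=l@X,l@Y
    m=(abs(lx)<.1)&(abs(ly)<.08)&(P[:,2]>.17)&(P[:,2]<.232)
    print(c,"plate? lx",hist(lx[m&(abs(ly)>.035)],.02,.08,.002));print(" ly at plate",hist(ly[m&(lx>.034)&(lx<.05)],-.07,.07,.004))
    # rail front face
    ry=P[:,:2]@Y;rx=P[:,:2]@X
    f=(P[:,2]>.163)&(P[:,2]<.174)|(P[:,2]>.206)&(P[:,2]<.216)
    for y0,y1 in((-.15,-.1),(0.,.05),(.08,.14)):
        k=f&(ry>y0-.055)&(ry<y1-.055)&(rx>.68)&(rx<.73)
        print(" front rx y",y0,hist(rx[k],.68,.73,.002))
    t=(P[:,2]>.215)&(P[:,2]<.225)&(rx>.66)&(rx<.78)&(ry<.2)
    for y in(-.25,-.15,-.05,.04): 
        k=t&(abs(ry-y)<.04); print(" top rx",y,np.percentile(rx[k],[2,50,98]) if k.sum()>20 else 0)
    print(" end ry",hist(ry[t],.075,.11,.002))
```

```text
wrist fork lx -37:46 -36:532 -35:206 -34:185 -33:145 -32:23 -31:79 -30:163 -29:162 -28:163 -27:175 -26:161 -25:161 -24:150 -23:168 -22:145 -21:154 -20:159 -19:154 -18:145 -17:149 -16:150 -15:146 -14:145 -13:158 -12:141 -11:140 -10:152 -9:137 -8:141 -7:137 -6:142 -5:133 -4:143 -3:137 -2:138 -1:134 0:139 1:120 2:49 18:5 19:86 20:181 21:171 22:184 23:169 24:162 25:178 26:155 27:168 28:171 29:152 30:160 31:151 32:162 33:148 34:155 35:152 36:165 37:266 38:114 39:3
top plate? lx 38:3 40:4 44:1 46:3 48:11 50:18 52:15 54:12 56:15 58:5
 ly at plate -46:7 -42:9 -38:6 -34:7 -30:4 -26:3 -22:3 -18:3 -14:1 2:1
 front rx y -0.15 688:1 690:2 692:3 694:9 696:37 698:20 700:13 702:28 704:1 706:2 708:1 710:3 714:2 720:1 722:1
 front rx y 0.0 702:54 704:13 706:7 708:3 710:10 712:2 714:2 720:1 722:2 724:2 726:1
 front rx y 0.08 702:58 704:16 706:4 708:10 710:10 712:3 714:3 716:1 718:3 720:2 722:1 724:2 726:3
 top rx -0.25 [0.703  0.7172 0.7311]
 top rx -0.15 [0.7035 0.7229 0.7693]
 top rx -0.05 [0.7037 0.7173 0.7311]
 top rx 0.04 [0.7034 0.7169 0.7308]
 end ry 75:16 77:14 79:15 81:14 83:11 85:15 87:14 89:16 91:14 93:14 95:14 97:15 99:24 101:19 103:24 105:21 107:17
side plate? lx 32:11 34:110 36:103 38:4 44:7 46:14 48:106 50:54 52:42 54:39 56:34 58:1
 ly at plate 14:15 18:55 22:31 26:48 30:53 34:75 38:75 42:52 46:37 50:111 54:6
 front rx y -0.15 
 front rx y 0.0 712:1 716:1 718:1 722:1 724:1 726:2
 front rx y 0.08 700:14 702:68 712:4 714:8 716:11 718:6 720:9 722:10 724:8 726:15
 top rx -0.25 0
 top rx -0.15 0
 top rx -0.05 0
 top rx 0.04 [0.7023 0.7187 0.7302]
 end ry 75:10 77:8 79:7 81:8 83:14 85:10 87:4 89:12 91:12 93:8 95:8 97:12 99:10 101:13 103:21 105:20 107:21
```

Request:
{"name": "send_rows", "arguments": {"series": [{"tx":3,"ty":-0.23,"tz":-0.5,"turn":0,"grip":0.3},{"tx":6,"ty":-0.46,"tz":-1,"turn":0,"grip":0.3},{"tx":8.1,"ty":-0.62,"tz":-1.5,"turn":0.02,"grip":0.3},{"tx":8.1,"ty":-0.62,"tz":-1.5,"turn":0.02,"grip":0.3},{"tx":8.1,"ty":-0.62,"tz":-1.5,"turn":0.02,"grip":0.3},{"tx":8.1,"ty":-0.62,"tz":-1.5,"turn":0.02,"grip":0.3},{"tx":8.1,"ty":-0.62,"tz":-1.5,"turn":0.02,"grip":0.3}]}}

```text
time_s: 6.75
eef_pos: [0.6804, 0.2535, 0.2503]
orientation: [0.0, 0.04, 0.999, 0.0]
wrist_force: [-0.3, -0.2, -2.4]
finger_gap: 0.04
grip_force: 39.9
```

Run:
```python
from h import *; from fit import *
th=np.radians(-4.4); X=np.array([np.cos(th),np.sin(th)]);Y=np.array([-np.sin(th),np.cos(th)])
def hist(v,lo,hi,st):
    h,e=np.histogram(v,np.arange(lo,hi,st)); return ' '.join(f"{a*1000:.0f}:{n}" for a,n in zip(e,h) if n)
s=get_obs();print(s["eef_pos"],s["time_s"],s["orientation"],s["wrist_force"])
M=np.array(s["eef_pos"][:2]);print("TCP rx,ry",M@X,M@Y)
for c in("top","side"):
    f=grab_frame(c);save(f,c+"4.png");P=pts(f).reshape(-1,3);np.save(c+"4.npy",P)
    l=(P[:,:2]-M);lx,ly=l@X,l@Y;rx,ry=P[:,:2]@X,P[:,:2]@Y;z=P[:,2]
    m=(lx>.02)&(lx<.1)&(abs(ly)<.08)&(abs(ly)>.025)&(z>.14)&(z<.225)
    print(c,"plate lx",hist(lx[m],.02,.08,.001));print(" z",hist(z[m],.14,.23,.002))
    t=(z>.214)&(z<.226)&(rx>.69)&(rx<.75)&(ry<.22)&(ry>.0);k=t&(ry<.19)
    print(" rail top rx",np.percentile(rx[k],[1,3,97,99]),"z",np.median(z[k])," end ry",hist(ry[t],.19,.22,.001))
    fr=(z>.162)&(z<.214)&(rx>.69)&(rx<.712)&(ry>.1)&(ry<.2); print(" front rx",hist(rx[fr],.69,.712,.001),"low z",np.percentile(z[fr],[2,98]) if fr.sum() else 0)
```

```text
[0.6804 0.2535 0.2503] 6.75 [0.0004 0.0398 0.9992 0.0002] [-0.2726 -0.1831 -2.3731]
TCP rx,ry 0.6589841014674354 0.30496744988479463
top plate lx 37:4 47:2 48:2 49:7 50:10 51:7 52:5 53:4 54:6 55:4 56:6 57:6 58:8 59:1
 z 166:1 172:1 174:1 184:1 192:2 194:2 196:2 198:2 200:1 202:4 204:2 206:5 208:9 210:16 212:14 214:9
 rail top rx [0.7029 0.7034 0.7425 0.7477] z 0.2181930427144863  end ry 190:7 191:4 192:9 193:9 194:4 195:12 196:5 197:6 198:7 199:11 200:3
 front rx 702:25 703:112 704:31 705:23 706:12 707:2 709:7 710:10 711:10 low z [0.1622 0.2135]
side plate lx 32:2 33:38 34:69 35:89 36:159 37:30 38:2 39:1 46:2 47:39 48:88 49:36 50:23 51:21 52:23 53:16 54:21 55:14 56:22 57:4
 z 154:6 156:9 158:16 160:11 162:9 164:16 166:14 168:10 170:14 172:20 174:16 176:24 178:20 180:28 182:21 184:22 186:32 188:22 190:25 192:38 194:35 196:30 198:34 200:33 202:32 204:35 206:31 208:32 210:25 212:15 214:9 216:14 218:1
 rail top rx [0.7014 0.7017 0.7176 0.7179] z 0.21969918328964116  end ry 
 front rx  low z 0
```

Request:
{"name": "send_rows", "arguments": {"series": [{"tx":-0.15,"ty":-1.5,"tz":-0.2,"turn":0,"grip":0.3},{"tx":-0.28,"ty":-3,"tz":-0.2,"turn":0,"grip":0.3},{"tx":-0.4,"ty":-4.5,"tz":-0.2,"turn":0,"grip":0.3},{"tx":-0.43,"ty":-5,"tz":-0.2,"turn":0,"grip":0.3},{"tx":-0.47,"ty":-5.5,"tz":-0.2,"turn":0,"grip":0.3},{"tx":-0.51,"ty":-6,"tz":-0.2,"turn":0,"grip":0.3},{"tx":-0.51,"ty":-6,"tz":-0.2,"turn":0,"grip":0.3}]}}

```text
time_s: 7.43
eef_pos: [0.6759, 0.193, 0.2476]
orientation: [0.0, 0.04, 0.999, -0.0]
wrist_force: [-0.3, -0.1, -1.9]
finger_gap: 0.0397
grip_force: 39.9
```

Request:
{"name": "send_rows", "arguments": {"series": [{"tx":-0.05,"ty":-0.5,"tz":0,"turn":0,"grip":0.3},{"tx":-0.12,"ty":-1,"tz":0,"turn":0,"grip":0.3},{"tx":-0.16,"ty":-1.5,"tz":0,"turn":0,"grip":0.3},{"tx":-0.19,"ty":-2,"tz":0,"turn":0,"grip":0.3},{"tx":-0.23,"ty":-2.5,"tz":0,"turn":0,"grip":0.3},{"tx":-0.27,"ty":-3,"tz":0,"turn":0,"grip":0.3},{"tx":-0.31,"ty":-3.5,"tz":0,"turn":0,"grip":0.3},{"tx":-0.35,"ty":-4,"tz":0,"turn":0,"grip":0.3},{"tx":-0.35,"ty":-4,"tz":0,"turn":0,"grip":0.3}]}}

```text
time_s: 8.18
eef_pos: [0.6723, 0.1529, 0.2475]
orientation: [0.0, 0.04, 0.999, -0.0]
wrist_force: [-0.5, 0.1, -3.0]
finger_gap: 0.0397
grip_force: 39.9
```

Request:
{"name": "send_rows", "arguments": {"series": [{"tx":-0.08,"ty":-1,"tz":0,"turn":0,"grip":0.3},{"tx":-0.15,"ty":-2,"tz":0,"turn":0,"grip":0.3},{"tx":-0.27,"ty":-3.5,"tz":0,"turn":0,"grip":0.3},{"tx":-0.38,"ty":-5,"tz":0,"turn":0,"grip":0.3},{"tx":-0.5,"ty":-6.5,"tz":0,"turn":0,"grip":0.3},{"tx":-0.62,"ty":-8,"tz":0,"turn":0,"grip":0.3},{"tx":-0.73,"ty":-9.5,"tz":0,"turn":0,"grip":0.3},{"tx":-0.85,"ty":-11,"tz":0,"turn":0,"grip":0.3},{"tx":-0.96,"ty":-12.5,"tz":0,"turn":0,"grip":0.3},{"tx":-1.08,"ty":-14,"tz":0,"turn":0,"grip":0.3},{"tx":-1.19,"ty":-15.5,"tz":0,"turn":0,"grip":0.3},{"tx":-1.31,"ty":-17,"tz":0,"turn":0,"grip":0.3},{"tx":-1.38,"ty":-18,"tz":0,"turn":0,"grip":0.3},{"tx":-1.38,"ty":-18,"tz":0,"turn":0,"grip":0.3}]}}

```text
time_s: 9.35
eef_pos: [0.6584, -0.0282, 0.2475]
orientation: [-0.0, 0.04, 0.999, -0.0]
wrist_force: [-0.9, 0.7, -2.0]
finger_gap: 0.04
grip_force: 39.9
```

Run:
```python
from h import *; from fit import *
th=np.radians(-4.4); X=np.array([np.cos(th),np.sin(th)]);Y=np.array([-np.sin(th),np.cos(th)])
def hist(v,lo,hi,st):
    h,e=np.histogram(v,np.arange(lo,hi,st)); return ' '.join(f"{a*1000:.0f}:{n}" for a,n in zip(e,h) if n)
s=get_obs();print(s["eef_pos"],s["time_s"],s["wrist_force"]);M=np.array(s["eef_pos"][:2]);print("TCP rx,ry",M@X,M@Y)
for c in("top","side"):
    f=grab_frame(c);save(f,c+"5.png");P=pts(f).reshape(-1,3)
    rx,ry,z=P[:,:2]@X,P[:,:2]@Y,P[:,2]
    m=(rx>.615)&(rx<.685)&(z>.196)&(z<.214); print(c,"fork ry",hist(ry[m],-.22,.08,.002))
    m=(rx>.685)&(rx<.701)&(z>.15)&(z<.214); print(c,"plate ry",hist(ry[m],-.22,.1,.003))
a=cv2.imread("pics/side5.png")[120:300,200:440];cv2.imwrite("pics/c.png",cv2.resize(a,(800,600)))
```

```text
[ 0.6584 -0.0282  0.2475] 9.35 [-0.9036  0.7175 -1.9635]
TCP rx,ry 0.6586344466001393 0.022426868840645247
top fork ry -166:7 -164:29 -162:27 -160:20 -158:21 -156:17 -140:6 -138:9 -136:20 -134:24 -132:34 -130:30 -128:31 -126:33 0:6 2:7 4:7 6:8 8:8 10:8 28:8 30:8 32:8 34:8 36:8 38:8
top plate ry -199:9 -196:14 -193:14 -190:12 -187:13 -184:12 -181:15 -178:12 -175:16 -172:10 -169:8 -166:9 -163:15 -160:11 -157:13 -142:3 -139:16 -136:11 -133:15 -130:12 -127:29 -124:9 -121:14 -118:11 -115:13 -112:11 -109:15 -106:12 -103:14 -100:11 -97:13 -94:13 -91:4
side fork ry -162:2 -160:7 -158:8 -156:9 -154:6 -152:13 -150:5 -148:2 -146:1 -142:1 -138:1 -136:4 -134:4 -132:4 -130:7 -128:3 -126:10 -124:25 -122:21 -120:8 -14:2 -12:1 -10:2 -8:1 -6:1 -4:2 -2:1 0:2 2:7 4:11 6:18 8:6 10:8 12:11 14:16 16:10 28:1 30:2 32:10 34:13 36:12 38:13 40:16 42:78 44:45 46:8 48:3 50:2 52:3 54:4 56:8 58:35 60:37 62:5
side plate ry 29:6 32:4 35:4 38:11 41:91 44:56 47:19 50:11 53:16 56:17 59:11 62:17 65:19 68:9 71:1 74:32 77:37 80:2
```

View pics/c.png

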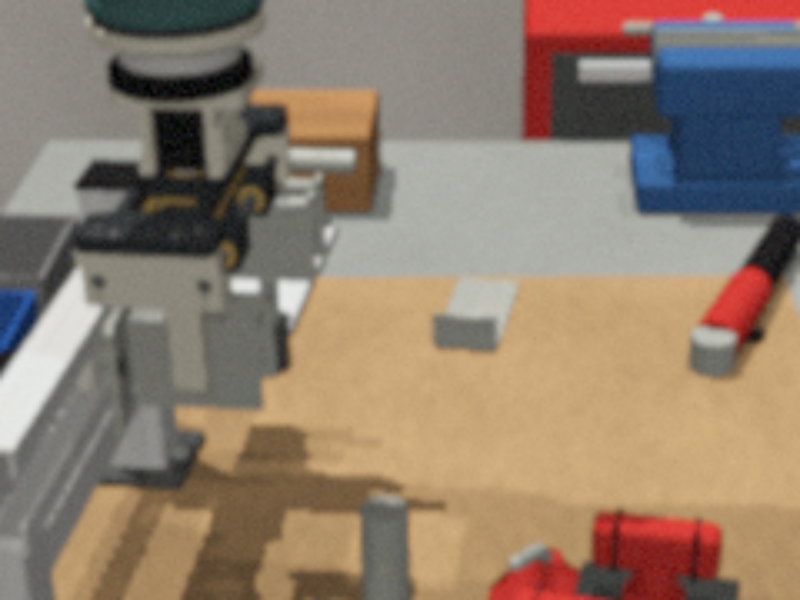

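Request:
{"name": "send_rows", "arguments": {"series": [{"tx":-0.12,"ty":-1.5,"tz":0,"turn":0,"grip":0.3},{"tx":-0.23,"ty":-3,"tz":0,"turn":0,"grip":0.3},{"tx":-0.34,"ty":-4.5,"tz":0,"turn":0,"grip":0.3},{"tx":-0.37,"ty":-4.9,"tz":0,"turn":0,"grip":0.3},{"tx":-0.4,"ty":-5.2,"tz":0,"turn":0,"grip":0.3},{"tx":-0.42,"ty":-5.4,"tz":0,"turn":0,"grip":0.3},{"tx":-0.42,"ty":-5.4,"tz":0,"turn":0,"grip":0.3}]}}

```text
time_s: 10.03
eef_pos: [0.6543, -0.0804, 0.2475]
orientation: [0.0, 0.04, 0.999, 0.0]
wrist_force: [-0.6, 0.2, -1.5]
finger_gap: 0.0397
grip_force: 39.9
```

Run:
```python
from h import *; from fit import *
th=np.radians(-4.4); X=np.array([np.cos(th),np.sin(th)]);Y=np.array([-np.sin(th),np.cos(th)])
def hist(v,lo,hi,st):
    h,e=np.histogram(v,np.arange(lo,hi,st)); return ' '.join(f"{a*1000:.0f}:{n}" for a,n in zip(e,h) if n)
s=get_obs();M=np.array(s["eef_pos"][:2]);print(s["time_s"],s["wrist_force"],"TCP rx,ry",M@X,M@Y)
for c in("top",):
    f=grab_frame(c);P=pts(f).reshape(-1,3)
    rx,ry,z=P[:,:2]@X,P[:,:2]@Y,P[:,2]
    m=(rx>.615)&(rx<.685)&(z>.196)&(z<.214); print(c,"fork ry",hist(ry[m],-.22,.08,.002))
    m=(rx>.685)&(rx<.701)&(z>.15)&(z<.214); print(c,"plate ry",hist(ry[m],-.22,.1,.003))
```

```text
10.0333 [-0.6081  0.215  -1.4613] TCP rx,ry 0.658567735161714 -0.029969714967711177
top fork ry -166:6 -164:31 -162:28 -160:20 -158:20 -156:17 -140:6 -138:9 -136:14 -134:8 -132:6 -130:6 -128:6 -126:6 -54:2 -52:8 -50:8 -48:7 -46:7 -44:7 -42:6 -26:1 -24:7 -22:7 -20:7 -18:7 -16:8 -14:6
top plate ry -199:9 -196:11 -193:16 -190:10 -187:12 -184:14 -181:15 -178:13 -175:13 -172:11 -169:8 -166:9 -163:12 -160:12 -157:14 -142:3 -139:2
```

Request:
{"name": "send_rows", "arguments": {"series": [{"tx":-0.01,"ty":-0.1,"tz":0,"turn":0,"grip":0.3},{"tx":-0.02,"ty":-0.2,"tz":0,"turn":0,"grip":0.3},{"tx":-0.02,"ty":-0.3,"tz":0,"turn":0,"grip":0.3},{"tx":-0.02,"ty":-0.3,"tz":0,"turn":0,"grip":0.3}]}}

```text
time_s: 10.42
eef_pos: [0.6542, -0.0831, 0.2475]
orientation: [0.0, 0.04, 0.999, -0.0]
wrist_force: [0.5, -0.3, -3.2]
finger_gap: 0.0395
grip_force: 39.9
```

Request:
{"name": "send_rows", "arguments": {"series": [{"tx":0,"ty":0,"tz":0,"turn":0,"grip":0.55},{"tx":0,"ty":0,"tz":0,"turn":0,"grip":0.7},{"tx":0,"ty":0,"tz":0,"turn":0,"grip":0.7},{"tx":0,"ty":0,"tz":0,"turn":0,"grip":0.7},{"tx":0,"ty":0,"tz":0,"turn":0,"grip":0.7},{"tx":0,"ty":0,"tz":0,"turn":0,"grip":0.7},{"tx":0,"ty":0,"tz":2,"turn":0,"grip":0.7},{"tx":0,"ty":0,"tz":5,"turn":0,"grip":0.7},{"tx":0,"ty":0,"tz":9,"turn":0,"grip":0.7},{"tx":0,"ty":0,"tz":13,"turn":0,"grip":0.7},{"tx":-5,"ty":0,"tz":17,"turn":0,"grip":0.7},{"tx":-9,"ty":0,"tz":17,"turn":0,"grip":0.7},{"tx":-9,"ty":0,"tz":17,"turn":0,"grip":0.7},{"tx":-9,"ty":0,"tz":17,"turn":0,"grip":0.7}]}}

```text
time_s: 11.58
eef_pos: [0.5616, -0.083, 0.4206]
orientation: [0.002, 0.04, 0.999, -0.0]
wrist_force: [1.5, 1.1, -0.8]
finger_gap: 0.0654
grip_force: 0.0
```

```bash
cat > look.py <<'E'
from h import *; from fit import *
th=np.radians(-4.4); X=np.array([np.cos(th),np.sin(th)]);Y=np.array([-np.sin(th),np.cos(th)])
def hist(v,lo,hi,st):
    h,e=np.histogram(v,np.arange(lo,hi,st)); return ' '.join(f"{a*1000:.0f}:{n}" for a,n in zip(e,h) if n)
def forks(P,n):
    P=P.reshape(-1,3);rx,ry,z=P[:,:2]@X,P[:,:2]@Y,P[:,2]
    m=(rx>.625)&(rx<.685)&(z>.192)&(z<.214); print(n,"fork ry",hist(ry[m],-.22,.03,.001 if n=="wrist" else .002))
    o=m&(abs(ry+.033)<.03);print(" z vs rx",[(r,round(float(np.median(z[o&(abs(rx-r)<.004)])),4)) for r in(.63,.64,.65,.66,.67,.68) if (o&(abs(rx-r)<.004)).sum()>3])
    o=(abs(abs(ry+.033)-.014)<.005)&(z>.18)&(z<.225);print(" rx",hist(rx[o],.6,.72,.002))
    m=(rx>.688)&(rx<.701)&(z>.15)&(z<.222); print(n,"plate ry",hist(ry[m],-.22,.1,.003))
E
python3 - <<'E'
from look import *
s=get_obs();f=grab_frame("wrist");save(f,"w6.png");forks(wpts(s,f),"wrist");print(s["eef_pos"],s["time_s"],s["wrist_force"])
f=grab_frame("top");save(f,"top6.png");forks(pts(f),"top")
cv2.imwrite("pics/d.png",cv2.resize(np.hstack([cv2.imread("pics/top6.png")[100:220,290:450],cv2.resize(cv2.imread("pics/w6.png"),(160,120))]),(800,300)))
E
```

```text
wrist fork ry -164:10 -163:26 -162:26 -161:25 -160:15 -159:2 -158:2 -54:4 -53:58 -52:57 -51:57 -50:61 -49:60 -48:65 -47:54 -46:52 -45:52 -44:52 -43:52 -42:52 -41:6 -40:11 -39:6 -38:5 -37:6 -36:6 -35:6 -34:6 -33:6 -32:6 -31:6 -30:6 -29:6 -28:6 -27:6 -26:40 -25:55 -24:54 -23:54 -22:56 -21:59 -20:55 -19:60 -18:55 -17:57 -16:58 -15:54 -14:44 -13:17
 z vs rx [(0.63, 0.1967), (0.64, 0.1976), (0.65, 0.1985), (0.66, 0.1994), (0.67, 0.2003), (0.68, 0.201)]
 rx 620:34 622:91 624:28 626:18 628:47 630:50 632:43 634:46 636:41 638:46 640:45 642:48 644:45 646:45 648:47 650:41 652:48 654:39 656:47 658:45 660:40 662:44 664:39 666:40 668:41 670:39 672:40 674:37 676:40 678:18 706:17 708:32 710:34 712:32 714:34 716:28
wrist plate ry -124:16 -121:24 -118:28 -115:25 -112:24 -109:26 -106:23 -103:27 -100:25 -97:27 -94:27 -91:22 -88:6 -85:25 -82:25 -79:25 -76:22 -73:24 -70:24 -67:25 -64:22 -61:20 -58:21 -43:2 -40:5 -37:5 -34:6 -31:4 -28:4 -25:4 -10:19 -7:22 -4:18 -1:24 2:22 5:22 8:22 11:24 14:27 17:28 20:4
[ 0.5616 -0.083   0.4206] 11.5833 [ 1.5321  1.1093 -0.8408]
top fork ry 
 z vs rx []
 rx 
top plate ry -199:3 -196:9 -193:5 -190:1
```

View pics/d.png

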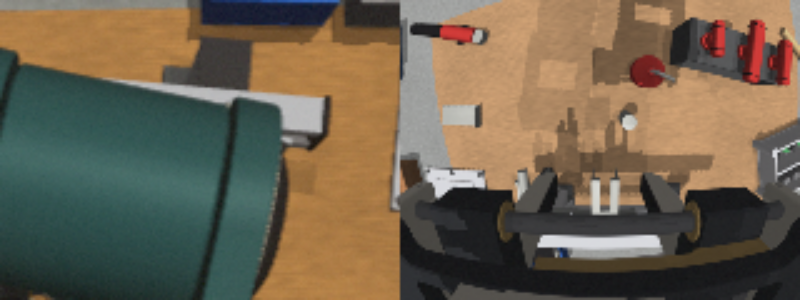

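Request:
{"name": "send_rows", "arguments": {"series": [{"tx":-2,"ty":4,"tz":0,"turn":-0.3,"grip":0.55},{"tx":-4,"ty":8,"tz":0,"turn":-0.6,"grip":0.55},{"tx":-6,"ty":12,"tz":0,"turn":-0.9,"grip":0.55},{"tx":-8,"ty":16,"tz":-2,"turn":-1.2,"grip":0.55},{"tx":-10,"ty":20,"tz":-4,"turn":-1.5,"grip":0.55},{"tx":-12,"ty":24,"tz":-7,"turn":-1.77,"grip":0.55},{"tx":-13.1,"ty":27.9,"tz":-9,"turn":-1.77,"grip":0.55},{"tx":-13.1,"ty":27.9,"tz":-9,"turn":-1.77,"grip":0.55},{"tx":-13.1,"ty":27.9,"tz":-9,"turn":-1.77,"grip":0.55},{"tx":-13.1,"ty":27.9,"tz":-9,"turn":-1.77,"grip":0.55},{"tx":-13.1,"ty":27.9,"tz":-9,"turn":-1.77,"grip":0.55}]}}

```text
time_s: 12.6
eef_pos: [0.4337, 0.196, 0.3274]
orientation: [-0.0, 0.132, 0.991, -0.0]
wrist_force: [1.0, 0.2, -0.0]
finger_gap: 0.0511
grip_force: 0.0
```

Run:
```python
from look import *
s=get_obs();f=grab_frame("wrist");save(f,"w7.png");b=boxer(wpts(s,f));print(s["eef_pos"],s["orientation"],s["time_s"],s["wrist_force"])
rect(b(.34,.52,.155,.24,.155,.175),"keyL")
f=grab_frame("top");save(f,"top7.png");forks(pts(f),"top")
```

```text
[0.4337 0.196  0.3274] [-0.0002  0.1316  0.9913 -0.0003] 12.6 [ 0.9898  0.1638 -0.0192]
keyL 5466 c [430.9465 195.8445] wh [ 25.1353 115.0595] a 75.04 zmed 0.1657082696686858
top fork ry -166:7 -164:31 -162:22 -160:19 -158:19 -156:16 -140:7 -138:9 -136:19 -134:26 -132:29 -130:28 -128:31 -126:37 -56:1 -54:30 -52:29 -50:28 -48:31 -46:30 -44:28 -42:6 -40:6 -38:6 -36:6 -34:6 -32:7 -30:6 -28:8 -26:29 -24:29 -22:30 -20:30 -18:29 -16:28
 z vs rx [(0.63, 0.196), (0.64, 0.1977), (0.65, 0.1983), (0.66, 0.1986), (0.67, 0.1998), (0.68, 0.2005)]
 rx 620:6 622:12 624:3 626:10 628:11 630:9 632:12 634:9 636:10 638:9 640:8 642:11 644:9 646:10 648:10 650:10 652:11 654:10 656:9 658:9 660:10 662:9 664:10 666:9 668:11 670:10 672:10 674:9 676:11 678:10 680:12 682:7 684:11 686:10 688:11 690:9 692:13 694:17 696:9 698:5 702:20 704:11 706:11 708:10 710:9 712:8 714:12 716:11
top plate ry -199:8 -196:15 -193:13 -190:14 -187:11 -184:13 -181:15 -178:14 -175:15 -172:9 -169:8 -166:10 -163:10 -160:10 -157:10 -154:2 -142:3 -139:11 -136:10 -133:10 -130:12 -127:23 -124:12 -121:13 -118:12 -115:13 -112:11 -109:13 -106:13 -103:14 -100:11 -97:13 -94:14 -91:3 -88:8 -85:9 -82:9 -79:9 -76:9 -73:10 -70:8 -67:12 -64:9 -61:12 -58:7 -55:9 -52:10 -49:8 -46:10 -43:10 -40:12 -37:8 -34:11 -31:8 -28:10 -25:8 -22:12 -19:8 -16:10 -13:10 -10:6 -7:12 -4:7 -1:12 2:9 5:11 8:9 11:10 14:9 17:7
```

Request:
{"name": "send_rows", "arguments": {"series": [{"tx":-0.28,"ty":0,"tz":-3,"turn":0,"grip":0.55},{"tx":-0.28,"ty":0,"tz":-6,"turn":0,"grip":0.55},{"tx":-0.28,"ty":0,"tz":-9,"turn":0,"grip":0.55},{"tx":-0.28,"ty":0,"tz":-10.8,"turn":0,"grip":0.55},{"tx":-0.28,"ty":0,"tz":-10.8,"turn":0,"grip":0.55},{"tx":-0.28,"ty":0,"tz":-10.8,"turn":0,"grip":0.55},{"tx":-0.28,"ty":0,"tz":-10.8,"turn":0,"grip":0.15},{"tx":-0.28,"ty":0,"tz":-10.8,"turn":0,"grip":0.15},{"tx":-0.28,"ty":0,"tz":-10.8,"turn":0,"grip":0.15},{"tx":-0.28,"ty":0,"tz":-10.8,"turn":0,"grip":0.15},{"tx":-0.28,"ty":0,"tz":-10.8,"turn":0,"grip":0.15},{"tx":-0.28,"ty":0,"tz":-10.8,"turn":0,"grip":0.15}]}}

```text
time_s: 13.7
eef_pos: [0.4305, 0.196, 0.2201]
orientation: [0.0, 0.132, 0.991, 0.0]
wrist_force: [-0.7, -0.3, 4.5]
finger_gap: 0.0235
grip_force: 40.0
```

Request:
{"name": "send_rows", "arguments": {"series": [{"tx":0,"ty":0,"tz":1,"turn":0,"grip":0.15},{"tx":0,"ty":0,"tz":3,"turn":0,"grip":0.15},{"tx":0,"ty":0,"tz":5,"turn":0,"grip":0.15},{"tx":0,"ty":0,"tz":7,"turn":0,"grip":0.15},{"tx":0,"ty":0,"tz":9,"turn":0,"grip":0.15},{"tx":0,"ty":0,"tz":12,"turn":0,"grip":0.15},{"tx":0,"ty":0,"tz":15,"turn":0,"grip":0.15},{"tx":0,"ty":0,"tz":18,"turn":0,"grip":0.15},{"tx":0,"ty":0,"tz":21,"turn":0,"grip":0.15},{"tx":0,"ty":0,"tz":23,"turn":0,"grip":0.15},{"tx":0,"ty":0,"tz":23,"turn":0,"grip":0.15},{"tx":0,"ty":0,"tz":23,"turn":0,"grip":0.15}]}}

```text
time_s: 14.7
eef_pos: [0.4303, 0.1959, 0.4504]
orientation: [0.001, 0.132, 0.991, 0.0]
wrist_force: [0.6, 1.0, -1.5]
finger_gap: 0.0238
grip_force: 40.0
```

Request:
{"name": "send_rows", "arguments": {"series": [{"tx":1,"ty":-1.5,"tz":0,"turn":0.2,"grip":0.15},{"tx":3,"ty":-4,"tz":0,"turn":0.5,"grip":0.15},{"tx":5.5,"ty":-7,"tz":0,"turn":0.8,"grip":0.15},{"tx":8,"ty":-10,"tz":0,"turn":1.1,"grip":0.15},{"tx":10.5,"ty":-13,"tz":0,"turn":1.4,"grip":0.15},{"tx":13,"ty":-16,"tz":0,"turn":1.7,"grip":0.15},{"tx":15,"ty":-19,"tz":0,"turn":1.79,"grip":0.15},{"tx":17,"ty":-22,"tz":0,"turn":1.79,"grip":0.15},{"tx":19,"ty":-25,"tz":0,"turn":1.79,"grip":0.15},{"tx":21,"ty":-27,"tz":0,"turn":1.79,"grip":0.15},{"tx":21.9,"ty":-27.9,"tz":0,"turn":1.79,"grip":0.15},{"tx":21.9,"ty":-27.9,"tz":0,"turn":1.79,"grip":0.15},{"tx":21.9,"ty":-27.9,"tz":0,"turn":1.79,"grip":0.15},{"tx":21.9,"ty":-27.9,"tz":0,"turn":1.79,"grip":0.15},{"tx":21.9,"ty":-27.9,"tz":0,"turn":1.79,"grip":0.15}]}}

```text
time_s: 15.95
eef_pos: [0.6487, -0.082, 0.4498]
orientation: [0.0, 0.038, 0.999, 0.0]
wrist_force: [0.2, -0.3, -2.0]
finger_gap: 0.0239
grip_force: 40.0
```

Run:
```python
from look import *
s=get_obs();M=np.array(s["eef_pos"][:2]);print(s["eef_pos"],s["orientation"],s["time_s"],s["wrist_force"],M@X,M@Y)
for c in("side","wrist"):
    f=grab_frame(c);save(f,c+"8.png");P=(pts(f) if c=="side" else wpts(s,f)).reshape(-1,3)
    rx,ry,z=P[:,:2]@X,P[:,:2]@Y,P[:,2]
    for a,b in((.25,.28),(.28,.31),(.31,.34)):
        m=(z>a)&(z<b)&(abs(rx-M@X)<.03)&(abs(ry-M@Y)<.03)
        if m.sum()>3: print(c,a,m.sum(),"shaft rx",np.percentile(rx[m],[5,50,95]),"ry",np.percentile(ry[m],[5,50,95]))
    if c=="wrist": forks(P,c)
    else:
        m=(rx>.62)&(rx<.685)&(z>.18)&(z<.212)&(abs(ry+.03)<.03);print("side fork",hist(ry[m],-.06,.0,.002))
a=cv2.imread("pics/side8.png")[60:240,200:440];b=cv2.imread("pics/wrist8.png")[180:420,220:420]
cv2.imwrite("pics/e.png",np.hstack([cv2.resize(a,(480,360)),cv2.resize(b,(300,360))]))
```

```text
[ 0.6487 -0.082   0.4498] [0.0002 0.0381 0.9993 0.    ] 15.95 [ 0.1582 -0.3395 -1.9649] 0.6530949596950173 -0.03201114685550555
side 0.25 75 shaft rx [0.6474 0.651  0.6558] ry [-0.031  -0.0275 -0.0245]
side 0.28 85 shaft rx [0.6477 0.651  0.6562] ry [-0.0314 -0.0274 -0.0247]
side 0.31 86 shaft rx [0.6475 0.651  0.6562] ry [-0.031  -0.0276 -0.0233]
side fork -56:3 -54:6 -52:23 -50:43 -48:34 -46:16 -44:17 -42:29 -40:31 -38:6 -36:1 -34:5 -32:5 -30:2 -28:5 -26:8 -24:4 -22:16 -20:14 -18:17 -16:44 -14:117 -12:137 -10:37 -8:2
wrist fork ry -164:12 -163:30 -162:33 -161:35 -160:26 -159:6 -158:4 -143:4 -142:7 -141:14 -140:14 -139:12 -138:16 -137:14 -136:19 -135:40 -134:45 -133:54 -132:62 -131:65 -130:77 -129:75 -128:63 -127:57 -126:69 -125:61 -124:211 -123:50
 z vs rx []
 rx 
wrist plate ry -199:9 -196:75 -193:75 -190:69 -187:51 -184:56 -181:52 -178:49 -175:39 -172:33 -169:32 -166:24 -163:41 -160:31 -157:4 -145:8 -142:37 -139:48 -136:46 -133:47 -130:47 -127:46 -124:177 -121:64 -118:67 -115:70 -112:68 -109:66 -106:69 -103:71 -100:67 -97:63 -94:62 -91:80 -88:15 -85:63 -82:63 -79:63 -76:60 -73:60 -70:61 -67:58 -64:39 -61:1 -7:16 -4:41 -1:59 2:60 5:64 8:55 11:61 14:68 17:59 20:5
```

View pics/e.png

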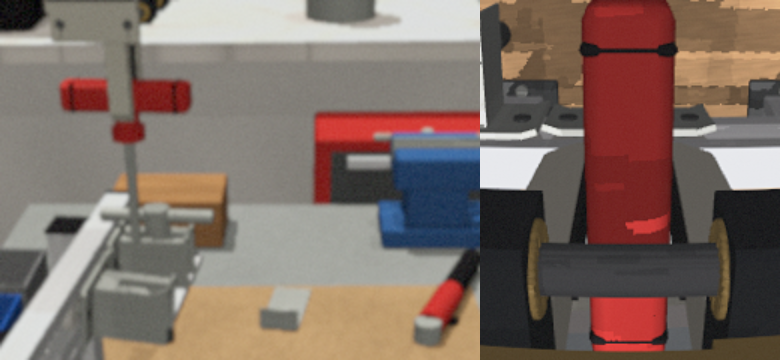

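Request:
{"name": "send_rows", "arguments": {"series": [{"tx":0,"ty":-0.1,"tz":-1,"turn":0,"grip":0.15},{"tx":0,"ty":-0.1,"tz":-2.5,"turn":0,"grip":0.15},{"tx":0,"ty":-0.1,"tz":-3.8,"turn":0,"grip":0.15},{"tx":0,"ty":-0.1,"tz":-4.2,"turn":0,"grip":0.15},{"tx":0,"ty":-0.1,"tz":-4.6,"turn":0,"grip":0.15},{"tx":0,"ty":-0.1,"tz":-5,"turn":0,"grip":0.15},{"tx":0,"ty":-0.1,"tz":-5.4,"turn":0,"grip":0.15},{"tx":0,"ty":-0.1,"tz":-5.4,"turn":0,"grip":0.15}]}}

```text
time_s: 16.72
eef_pos: [0.6493, -0.0841, 0.395]
orientation: [-0.0, 0.039, 0.999, 0.0]
wrist_force: [0.7, -0.1, -1.7]
finger_gap: 0.0237
grip_force: 40.0
```

Request:
{"name": "send_rows", "arguments": {"series": [{"tx":0,"ty":0.1,"tz":-1,"turn":0,"grip":0.15},{"tx":0,"ty":0.1,"tz":-2.5,"turn":0,"grip":0.15},{"tx":0,"ty":0.1,"tz":-4,"turn":0,"grip":0.15},{"tx":0,"ty":0.1,"tz":-5.5,"turn":0,"grip":0.15},{"tx":0,"ty":0.1,"tz":-7,"turn":0,"grip":0.15},{"tx":0,"ty":0.1,"tz":-8,"turn":0,"grip":0.15},{"tx":0,"ty":0.1,"tz":-8.6,"turn":0,"grip":0.15},{"tx":0,"ty":0.1,"tz":-8.6,"turn":0,"grip":0.15},{"tx":0,"ty":0.1,"tz":-8.6,"turn":0,"grip":0.15}]}}

```text
time_s: 17.47
eef_pos: [0.6494, -0.0831, 0.3097]
orientation: [0.0, 0.039, 0.999, -0.0]
wrist_force: [-0.2, 0.3, -1.1]
finger_gap: 0.0238
grip_force: 40.0
```

Creep down to contact.

Request:
{"name": "send_rows", "arguments": {"series": [{"tx":0,"ty":0,"tz":-0.15,"turn":0,"grip":0.15},{"tx":0,"ty":0,"tz":-0.3,"turn":0,"grip":0.15},{"tx":0,"ty":0,"tz":-0.4,"turn":0,"grip":0.15},{"tx":0,"ty":0,"tz":-0.4,"turn":0,"grip":0.15}]}}

```text
time_s: 17.8
eef_pos: [0.6494, -0.0831, 0.3058]
orientation: [0.0, 0.039, 0.999, -0.0]
wrist_force: [0.2, 0.4, 0.7]
finger_gap: 0.0239
grip_force: 40.0
```

Request:
{"name": "send_rows", "arguments": {"series": [{"tx":0,"ty":0,"tz":-0.1,"turn":0,"grip":0.15},{"tx":0,"ty":0,"tz":-0.1,"turn":0,"grip":0.15},{"tx":0,"ty":0,"tz":-0.1,"turn":0,"grip":0.4},{"tx":0,"ty":0,"tz":-0.1,"turn":0,"grip":0.55},{"tx":0,"ty":0,"tz":-0.1,"turn":0,"grip":0.55},{"tx":0,"ty":0,"tz":-0.1,"turn":0,"grip":0.55},{"tx":0,"ty":0,"tz":-0.1,"turn":0,"grip":0.55},{"tx":0,"ty":0,"tz":-0.1,"turn":0,"grip":0.55},{"tx":0,"ty":0,"tz":2,"turn":0,"grip":0.55},{"tx":0,"ty":0,"tz":5,"turn":0,"grip":0.55},{"tx":0,"ty":0,"tz":9,"turn":0,"grip":0.55},{"tx":-4,"ty":2,"tz":12,"turn":0,"grip":0.55},{"tx":-8,"ty":4,"tz":14,"turn":0,"grip":0.55},{"tx":-12,"ty":7,"tz":15,"turn":0,"grip":0.55},{"tx":-15,"ty":10,"tz":15,"turn":0,"grip":0.55},{"tx":-18,"ty":13,"tz":15,"turn":0,"grip":0.55},{"tx":-20,"ty":16,"tz":15,"turn":0,"grip":0.55},{"tx":-20,"ty":16,"tz":15,"turn":0,"grip":0.55},{"tx":-20,"ty":16,"tz":15,"turn":0,"grip":0.55},{"tx":-20,"ty":16,"tz":15,"turn":0,"grip":0.55}]}}

```text
time_s: 19.47
eef_pos: [0.4487, 0.0776, 0.4561]
orientation: [0.001, 0.038, 0.999, 0.0]
wrist_force: [0.7, -0.1, 0.1]
finger_gap: 0.051
grip_force: 0.0
```

Run:
```python
from look import *
s=get_obs();print(s["eef_pos"],s["time_s"])
for c in("top","side"):
    f=grab_frame(c);save(f,c+"9.png");P=pts(f);forks(P,c);b=boxer(P)
    rect(b(.57,.74,-.12,-.04,.235,.275),"key");
    if c=="top":
        rect(b(.36,.5,.24,.31,.155,.175),"M");rect(b(.36,.5,.09,.14,.155,.175),"S")
a=cv2.imread("pics/side9.png")[120:270,200:400];b=cv2.imread("pics/top9.png")[110:260,300:450]
cv2.imwrite("pics/g.png",np.hstack([cv2.resize(a,(440,330)),cv2.resize(b,(330,330))]))
```

```text
[0.4487 0.0776 0.4561] 19.4667
top fork ry -166:5 -164:30 -162:26 -160:20 -158:18 -156:15 -140:6 -138:9 -136:23 -134:22 -132:30 -130:28 -128:28 -126:40 -56:2 -54:29 -52:29 -50:30 -48:1 -24:12 -22:29 -20:29 -18:30 -16:27
 z vs rx [(0.63, 0.1967), (0.64, 0.1971), (0.65, 0.199), (0.66, 0.1998), (0.67, 0.2), (0.68, 0.2008)]
 rx 620:5 622:6 624:2 626:7 628:5 630:7 632:6 634:7 636:7 638:7 640:6 642:5 644:6 646:7 648:8 650:7 652:6 654:6 656:7 658:8 660:4 662:4 664:6 666:6 668:6 670:8 672:4 674:8 676:4 678:7 680:8 682:6 684:8 686:4 688:7 690:6 692:8 694:9 696:7 698:4 702:14 704:7 706:5 708:8 710:5 712:8 714:10 716:10
top plate ry -199:8 -196:13 -193:16 -190:13 -187:12 -184:14 -181:16 -178:13 -175:13 -172:10 -169:8 -166:9 -163:13 -160:10 -157:8 -154:2 -142:3 -139:10 -136:11 -133:10 -130:13 -127:19 -124:13 -121:13 -118:12 -115:13 -112:12 -109:14 -106:13 -103:13 -100:11 -97:12 -94:14 -91:4 -88:9 -85:9 -82:8 -79:11 -76:8 -73:10 -70:8 -67:11 -64:9 -61:11 -58:7 -55:9 -52:10 -49:2 -25:1 -22:11 -19:10 -16:9 -13:11 -10:7 -7:11 -4:8 -1:11 2:7 5:13 8:7 11:10 14:10 17:6
key 758 c [645.5544 -84.8169] wh 
[... 609 characters left out ...]
 662:9 664:5 666:2 668:2 670:7 672:6 674:8 676:5 678:7 680:4 682:4 684:5 686:6 688:8 690:5 692:18 694:10 696:5 700:4 702:20 704:3 706:6 708:2 710:3 712:5 714:2 716:5
side plate ry -220:1 -217:3 -214:1 -196:2 -193:1 -190:4 -184:1 -181:2 -175:3 -172:1 -166:1 -163:2 -160:4 -157:4 -154:4 -151:3 -148:1 -145:2 -142:2 -139:1 -136:1 -130:1 -127:5 -124:12 -121:3 -118:4 -115:2 -109:1 -106:2 -103:4 -100:2 -97:3 -85:7 -82:4 -79:4 -76:3 -73:1 -70:3 -67:2 -64:1 -61:5 -58:5 -52:6 -49:5 -46:4 -43:9 -40:2 -37:8 -34:5 -31:8 -28:3 -25:3 -22:6 -19:10 -16:35 -13:74 -10:5 -7:21 -4:8 -1:10 2:15 5:8 8:17 11:13 14:5 17:7 20:31 23:20
key 740 c [645.1307 -79.8788] wh [ 28.5167 116.6919] a 86.05 zmed 0.2468768684731723
```

View pics/g.png

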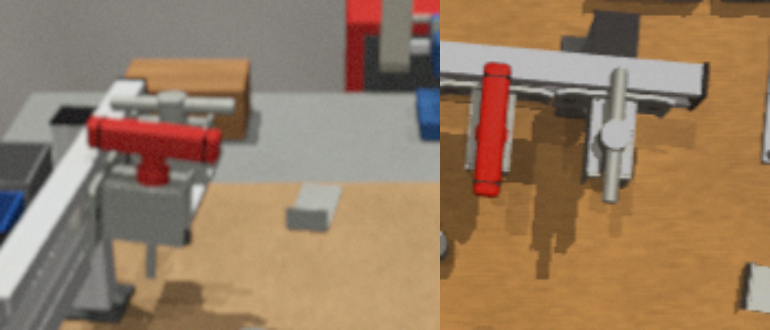

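The key hangs upright in the new carrier's fork and the carrier sits next to the parked one, about 1–2 mm apart. The gripper is clear.

```bash
python3 -c "
from rig import *
print(job_done())"
```

```text
the job is handed in; nothing more can be done
None
```

I handed the job in after about 19.5 s of robot time: the new carrier is on the rail within about 2 mm of the parked one, which had not moved, and the large key hangs in its fork. The arm never touched the other keys, oil can, socket or bracket; I could not recheck the other two keys at the end because the arm hid them from the top camera.

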